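Set the brake pad clearance on the hook gauge

TASK

On the brake unit that has the yellow hook gauge hanging over its disc, turn the black adjusting screw clockwise until the pad nips the gauge so that it just drags: lightly held, not squeezed hard. Leave the gauge hanging in the gap and leave the other brake unit's screw as it is.

Things in the scene. Friction and masses are not known exactly. Their poses are not given: they have to be found in the camera images.
- brake: Fixed brake unit to set, grey base 100x155x12 mm. Origin: on the bench under the vertical screw axis; z up, y towards the 8 mm upright steel disc segment (mid-plane 84 mm off, top 80 mm up). Dark housing 56x56, 75 tall; on it, centred on the axis, the screw's black bar grip, 52 long, 18 wide, flat sides 84 to 118 mm above the bench, one end white. A blue pad slides between housing and disc.
- brake_screw (a joint): Its screw, rad, 0 to 2.2, grows clockwise from above, stays put, turns at 0.2 Nm. At 0 the bar lies along the unit's x, white end to -x; at 1.57 the white end points at the disc. Starts 0.1 to 0.6. Each rad moves the pad 7 mm to the disc; it meets the gauge near 1.05, then presses by 10 N per rad. Just drags at about 1.45 (4 N); 1.2 to 1.75 is right, less is loose, more is squeezed.
- blade: Yellow hook gauge, loose, 60 g, 34 mm wide: an inverted U saddled on the disc's top edge; its 4 mm blade hangs 46 mm down between pad and disc; a flag on top reaches 102 mm above the bench. Origin: under the bridge on the disc's top edge, 84 mm along the unit's y from the screw axis and up to 8 mm aside; z up, y from pad to disc. It need not be touched.
- spare_screw (a joint): The same screw on the other, identical brake unit, which has no gauge: same angle meaning; starts between 0.1 and 0.4 and must be left alone.

How it is judged:
By the outcome, as a careful person would: the job done as asked, in the order asked, and still so for the second after the job is handed in, with the robot touching nothing.
It also fails if it takes over 32 s, if anything falls off the work surface, if the arm or the gripper's body presses on something with over 40 N, if the wrist force passes 120 N, or if a joint passes its speed limit or range.

ROBOT

A 7-joint arm with a two-finger parallel gripper is mounted at the origin on the work surface. World frame = base frame: x ahead of the robot, y to its left, z up, the work surface at z = 0. Lengths are in m, angles in rad, forces in N, time in s.
With the tool pointing down it reaches from about 0.4 to 0.85 m from the base axis. Payload 10.4 kg.
Tool frame: the origin (TCP) lies midway between the tips of the shut fingers; the grasp point (between the pads) lies 19 mm behind it; x points along the fingers, y is the direction in which the jaws open and shut, and the axes are right-handed (so a half turn about x gives the same grasp; the last joint's range is limited). The gripper opens to 87 mm and grips with 3 to 60 N. Pads are 19 mm wide; open, the fingers measure 117 mm over their backs; the gripper's body (75 mm by 190 mm) begins 51 mm behind the grasp point.
Start: joints at [-1.341, 0.332, -0.065, 1.46, 0.022, 1.35, -0.088], TCP at [0.156, 0.605, 0.184] pointing down, gripper open.
Joint ranges: [-2.6, 2.6], [-0.5, 2.12], [-1.47, 1.34], [0.16, 2.42], [-1.27, 4.41], [0.06, 2.06], [-2.6, 2.6]. Speed limits (rad/s): [2.22, 2.22, 2.79, 2.79, 3.14, 3.14, 3.14].

INTERFACE

Orientations are given as a unit quaternion [x, y, z, w].
In Python, from bench import * gives the robot as it stands.
- The arm moves only by the shell command python3 -m inch 'ROWS' [FORCE]. ROWS is JSON, a list that holds one entry, the list of rows, each a list of 7 numbers: the shift along the world's x, y, z each as a share of 120 mm, from -1 to 1, then the turn, a rotation vector about the world's x, y, z each as a share of 2 pi rad, from -1 to 1, then the closure, from 0 (fully open) to 1 (shut). A call has 1 to 10 rows; each row is the pose to reach, as a shift and turn from the pose commanded when the call began, turning the shorter way round; what a row does not reach only later rows make up. A row lasts 1/10 s, in which the tool goes at most 50 mm and 8.59 degrees, less where a joint would pass 70% of its speed; a pose out of reach is approached as far as the arm can. A call with a number of a shift or a turn outside -1 to 1 is refused whole. A call with a gripper value outside its range is refused whole. The fingers move at their own pace and stop on an object; FORCE is the grip in N (left out, the last holds). Time passes only in rows, so rows that repeat a pose let the fingers close. It gives the time, the measured TCP pose, the force and the opening at its end, in the units of the state.
- read_state(): the state, without advancing time (a new reading comes with each control period).
- camera(name): name is "side" or "top"; returns the picture (400x640x3 uint8, red, green, blue); there is no depth.
- get_calibration(name): a dict with "fx", "fy", "cx", "cy" (pixels), "k1" (the pictures are not rectified: a ray, as slopes to the right and down, at radius r is drawn at 1 + k1 r^2 times it, then the intrinsics apply), "xyz" and "attitude" of the camera in the world. Camera axes: x right, y up, looking along -z (the intrinsics and any distortion apply to the point x, -y, -z); pixel columns grow to the right and rows downward; lengths in m; the calibration is good to about 2 mm. A picture is of the moment at which its call begins. get_calibration takes no time and is no camera call.
- close_job(): hands the job in, once; it reports no verdict.
The state is a dict: "time": time; "joint_positions": joint angles; "joint_vel": joint speeds; "joint_torque": joint torques, N m; "ee_pos": TCP position; "eef_rot": TCP orientation; "ft_force": force on the tool from outside, world axes, zero at the start; "torque": the same for the moment, N m; "width": finger opening in m.
Only numpy, scipy, OpenCV 4.12 (cv2) and the standard library are available. Lean on these libraries where they do the work, as an engineer would, in place of code of your own. Each camera call takes 0.05 s, during which the arm holds its last target.

## Working session

There is one attempt and no reset: what is moved stays moved. The work goes in short steps, Python scripts to look and compute and a shell command to move; the robot and the scene stay as the last step left them, time stands still between calls to the robot, and variables do not carry over. Pictures are saved under pics/ and viewed, and the job is handed in when it is done.

```bash
ls; mkdir -p pics
python3 - <<'E'
from bench import *
import cv2
for n in("side","top"):
    cv2.imwrite(f"pics/{n}0.png",cv2.cvtColor(camera(n),cv2.COLOR_RGB2BGR)); print(n,get_calibration(n))
s=read_state(); print({k:s[k] for k in("time","ee_pos","eef_rot","ft_force","torque","width")})
E
```

```text
pics
side {'fx': 428.871703439468, 'fy': 428.871703439468, 'cx': 323.07896197866717, 'cy': 200.56735735075074, 'k1': -0.058125592900332826, 'xyz': array([ 0.41557388, -0.50421131,  0.72598087]), 'attitude': array([ 0.32915423, -0.03833186, -0.11012092,  0.93704938])}
top {'fx': 373.1590141969973, 'fy': 373.1590141969973, 'cx': 316.2606336791507, 'cy': 193.40171059771856, 'k1': 0.007446086585243937, 'xyz': array([0.44848603, 0.03023363, 0.89215623]), 'attitude': array([ 0.03994436, -0.06120569, -0.70242755,  0.70799283])}
{'time': 0.1, 'ee_pos': array([0.15624097, 0.6047584 , 0.18326294]), 'eef_rot': array([ 0.08869399,  0.70148998, -0.08957315,  0.70144268]), 'ft_force': array([ 0.81910212, -0.1387393 , -0.50753031]), 'torque': array([-0.03892646, -0.01202109, -0.01539016]), 'width': 0.08713688574046456}
```

View pics/side0.png

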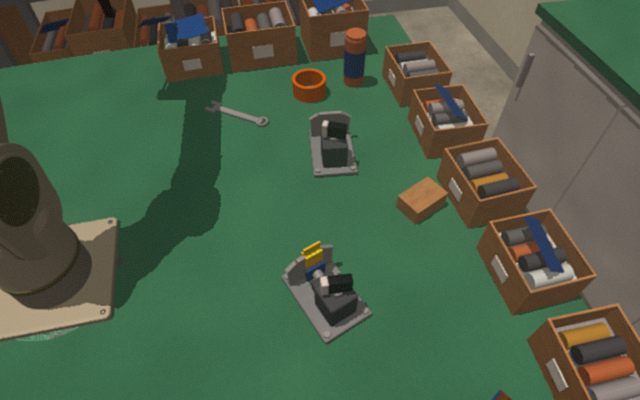

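View pics/top0.png

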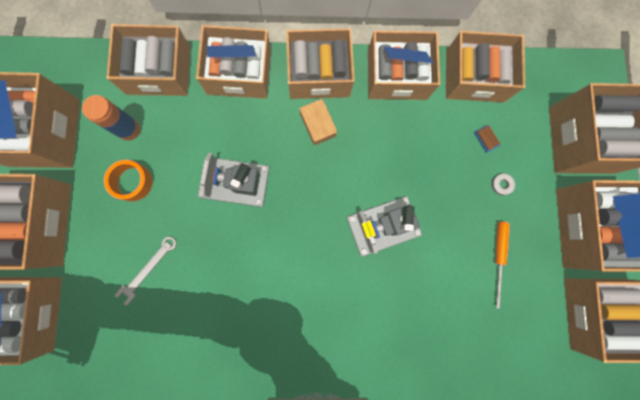

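The target unit, with the yellow gauge, is near (385,225) in the top view and (330,290) in the side view. The spare is at (235,180) in the top view. I'll zoom in on the target next.

```bash
cat > h.py <<'E'
import numpy as np, cv2
from bench import *
from scipy.spatial.transform import Rotation as R
def ray(n,u,v):
    c=get_calibration(n); K=np.array([[c['fx'],0,c['cx']],[0,c['fy'],c['cy']],[0,0,1]])
    x,y=cv2.undistortPoints(np.array([[[u,v]]],float),K,np.array([c['k1'],0,0,0.]))[0,0]
    return np.array(c['xyz']),R.from_quat(c['attitude']).apply([x,-y,-1])
def onz(n,u,v,z):
    o,d=ray(n,u,v); return (o+d*(z-o[2])/d[2])
def proj(n,P):
    c=get_calibration(n); p=R.from_quat(c['attitude']).inv().apply(np.atleast_2d(P)-c['xyz'])
    x=p[:,0]/-p[:,2];y=-p[:,1]/-p[:,2]; f=1+c['k1']*(x*x+y*y)
    return np.c_[c['cx']+c['fx']*x*f,c['cy']+c['fy']*y*f]
def crop(im,name,x0,y0,w,h,s):
    cv2.imwrite(name,cv2.resize(cv2.cvtColor(im[y0:y0+h,x0:x0+w],cv2.COLOR_RGB2BGR),None,fx=s,fy=s,interpolation=cv2.INTER_CUBIC))
E
python3 - <<'E'
from h import *
t=cv2.cvtColor(cv2.imread('pics/top0.png'),4); s=cv2.cvtColor(cv2.imread('pics/side0.png'),4)
crop(t,'pics/t1.png',335,185,100,75,8)
crop(s,'pics/s1.png',275,235,110,110,5)
E
```

```text
(no output)
```

View pics/t1.png

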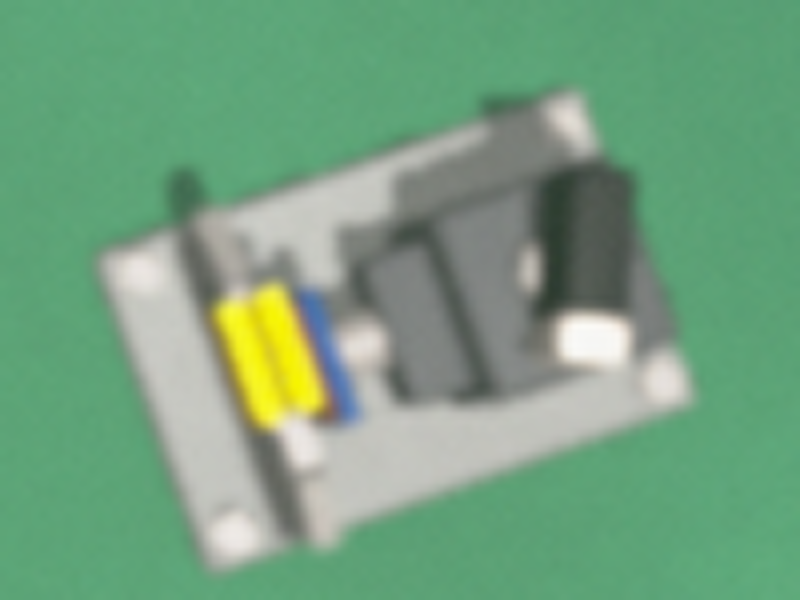

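View pics/s1.png

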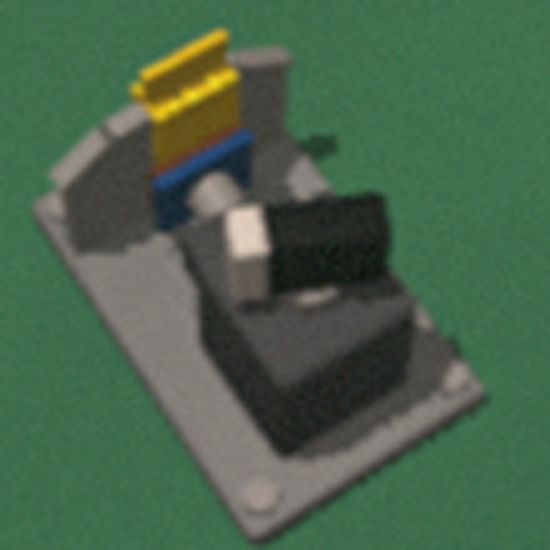

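Run:
```python
from h import *
T=lambda u,v,z:onz('top',335+(u+.5)/8-.5,185+(v+.5)/8-.5,z)
S=lambda u,v,z:onz('side',275+(u+.5)/5-.5,235+(v+.5)/5-.5,z)
bt=np.array([T(*p,.012) for p in[(103,255),(215,572),(692,402),(580,92)]])
# crop corners: disc-left.. 
bs=np.array([S(*p,.012) for p in[(36,205),(252,542),(487,392)]])
print(bt.round(4),'\n',bs.round(4)); 
print([np.linalg.norm(bt[i]-bt[(i+1)%4]).round(4) for i in range(4)],[np.linalg.norm(bs[i]-bs[i+1]).round(4) for i in range(2)])
y=(bt[0]-bt[3]+bt[1]-bt[2]);y/=np.linalg.norm(y); yaw=np.arctan2(y[1],y[0])-np.pi/2
print('yaw',yaw, 'side yaw', np.arctan2(*(bs[0]-bs[1])[[1,0]])-np.pi/2)
# white end top face & bar in both views
print('top: white mid',T(593,338,.118),'white end',T(592,365,.118),'far end',T(597,170,.118))
print('side: white end',S(244,222,.118),'far',S(368,200,.118), 'white side edges',S(228,208,.118),S(235,236,.118),S(270,236,.118),S(262,206,.118))
```

```text
[[ 0.5211 -0.0701  0.012 ]
 [ 0.4287 -0.1023  0.012 ]
 [ 0.4791 -0.2445  0.012 ]
 [ 0.5713 -0.2139  0.012 ]] 
 [[ 0.4306 -0.105   0.012 ]
 [ 0.4792 -0.249   0.012 ]
 [ 0.5728 -0.2157  0.012 ]]
[np.float64(0.0979), np.float64(0.1508), np.float64(0.0972), np.float64(0.1522)] [np.float64(0.152), np.float64(0.0993)]
yaw 0.33801127831760036 side yaw 0.32543195240174083
top: white mid [ 0.49178445 -0.18598281  0.118     ] white end [ 0.48477185 -0.18550875  0.118     ] far end [ 0.53583227 -0.18836735  0.118     ]
side: white end [ 0.49157053 -0.18549084  0.118     ] far [ 0.53195659 -0.18704011  0.118     ] white side edges [ 0.48776996 -0.17943758  0.118     ] [ 0.48765216 -0.18965904  0.118     ] [ 0.49841084 -0.19222581  0.118     ] [ 0.49848526 -0.18125408  0.118     ]
```

```bash
python3 - <<'E'
from h import *
s=read_state(); M=R.from_quat(s['eef_rot']).as_matrix(); print(M.round(3))
print(onz('top',225,180,.1),onz('top',120,120,.1))
E
python3 -m inch '[[[0.4,-0.4,0.1,0,0,0,0.4],[0.8,-0.8,0.2,0,0,0,0.4],[1,-1,0.3,0,0,0,0.4],[1,-1,0.3,0,0,0,0.4]]]' 20
```

```text
[[-0.     0.25   0.968]
 [-0.001  0.968 -0.25 ]
 [-1.    -0.001  0.   ]]
[0.58981097 0.20219205 0.1       ] [0.71921026 0.43305142 0.1       ]
time: 0.5
ee_pos: [0.2804, 0.4819, 0.221]
eef_rot: [0.091, 0.701, -0.091, 0.702]
ft_force: [-0.2, 1.0, -0.3]
width: 0.0631
```

```bash
python3 -m inch '[[[0.4,-0.4,0,0,0,0,0.45],[0.8,-0.8,0,0,0,0,0.45],[1,-1,0,0,0,0,0.45],[1,-1,0,0,0,0,0.45]]]'
python3 -m inch '[[[0.2,-0.4,0,0,0,0,0.45],[0.4,-0.8,0,0,0,0,0.45],[0.5,-1,0,0,0,0,0.45],[0.5,-1,0,0,0,0,0.45]]]'
python3 -m inch '[[[0.1,-0.4,0,0,0,0,0.45],[0.2,-0.8,0,0,0,0,0.45],[0.25,-1,0,0,0,0,0.45],[0.25,-1,0,0,0,0,0.45]]]'
python3 -m inch '[[[0.1,-0.4,0,0,0,0,0.45],[0.2,-0.8,0,0,0,0,0.45],[0.2,-1,0,0,0,0,0.45],[0.2,-1,0,0,0,0,0.45]]]'
python3 -c "
from h import *
s=read_state();print(s['ee_pos'],s['joint_positions'].round(2) if hasattr(s['joint_positions'],'round') else s['joint_positions']); print(R.from_quat(s['eef_rot']).as_matrix()[:,1])"
```

```text
time: 0.9
ee_pos: [0.4001, 0.3605, 0.2199]
eef_rot: [0.091, 0.701, -0.092, 0.702]
ft_force: [0.2, 0.9, 0.3]
width: 0.048
time: 1.3
ee_pos: [0.4588, 0.2397, 0.22]
eef_rot: [0.092, 0.701, -0.092, 0.701]
ft_force: [0.2, 0.6, -0.4]
width: 0.0478
time: 1.7
ee_pos: [0.487, 0.1215, 0.22]
eef_rot: [0.091, 0.701, -0.091, 0.701]
ft_force: [-0.8, 0.9, 0.6]
width: 0.0478
time: 2.1
ee_pos: [0.5103, 0.0024, 0.2199]
eef_rot: [0.091, 0.701, -0.091, 0.701]
ft_force: [1.2, 0.4, 1.2]
width: 0.0479
[0.51030256 0.00239316 0.21991315] [-0.56  0.05  0.48  1.73 -0.02  1.37  1.24]
[ 2.54582535e-01  9.67050863e-01 -6.01351471e-04]
```

```bash
python3 -m inch '[[[0,-0.4,0,0,0,0.016,0.45],[0,-0.8,0,0,0,0.031,0.45],[0,-1,0,0,0,0.031,0.45],[0,-1,0,0,0,0.031,0.45]]]'
python3 -m inch '[[[0,-0.4,0,0,0,0,0.45],[0,-0.58,0,0,0,0,0.45],[0,-0.58,0,0,0,0,0.45],[0,-0.58,0,0,0,0,0.45]]]'
python3 - <<'E'
from h import *
s=read_state();print(s['time'],s['ee_pos'],np.round(s['joint_positions'],2)); y=R.from_quat(s['eef_rot']).as_matrix()[:,1];print(np.degrees(np.arctan2(y[1],y[0])))
crop(camera('top'),'pics/t2.png',310,160,130,100,6)
crop(camera('side'),'pics/s2.png',255,175,130,160,3)
E
```

```text
time: 2.5
ee_pos: [0.5101, -0.1168, 0.2199]
eef_rot: [0.022, 0.707, -0.022, 0.707]
ft_force: [1.0, 0.7, -0.4]
width: 0.0479
time: 2.9
ee_pos: [0.511, -0.182, 0.2196]
eef_rot: [0.02, 0.707, -0.019, 0.707]
ft_force: [-0.4, 0.0, -0.4]
width: 0.0478
2.9 [ 0.51095551 -0.18196578  0.21956438] [-0.33  0.14  0.65  1.66 -0.09  1.38  1.85]
86.78578525794406
```

View pics/s2.png

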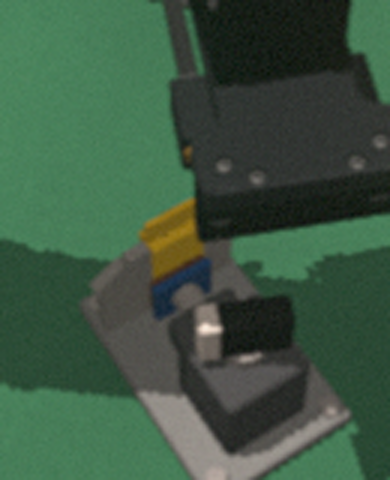

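View pics/t2.png

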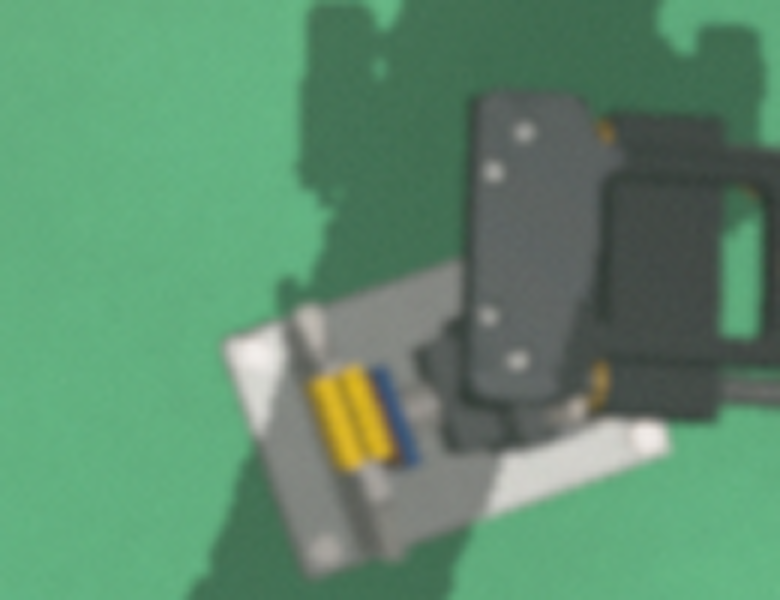

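Run:
```python
from h import *
s=read_state();P=s['ee_pos'];print(proj('top',[P]),proj('side',[P]))
crop(camera('side'),'pics/s3.png',180,20,260,260,2.3)
```

```text
[[421.41244808 213.20348526]] [[336.16732967 239.1487499 ]]
```

View pics/s3.png

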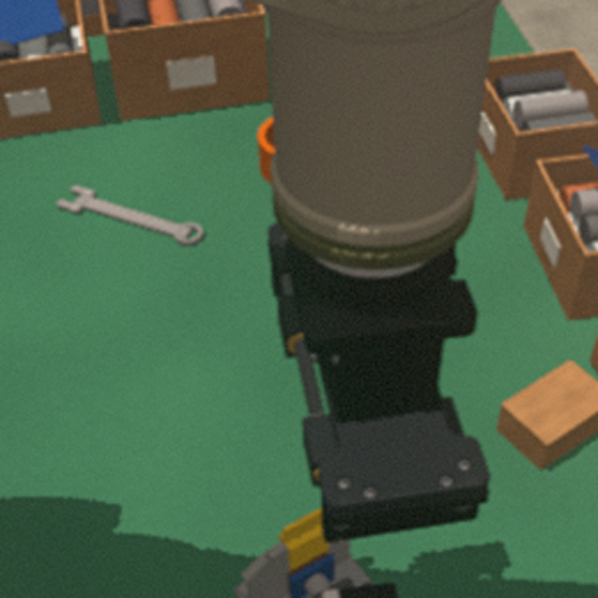

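```bash
python3 -m inch '[[[0,-0.02,-0.2,0,0,0,0.45],[0,-0.02,-0.5,0,0,0,0.45],[0,-0.02,-0.7,0,0,0,0.45],[0,-0.02,-0.7,0,0,0,0.45]]]'
python3 -c "
from h import *
s=read_state();print(s['ee_pos'],s['torque'])"
```

```text
time: 3.45
ee_pos: [0.5086, -0.1847, 0.1331]
eef_rot: [0.02, 0.709, -0.019, 0.705]
ft_force: [-0.0, 0.0, 0.7]
width: 0.0479
[ 0.50863413 -0.1846904   0.13306809] [ 0.02648139  0.06651527 -0.00640339]
```

```bash
python3 -m inch '[[[0.01,-0.02,-0.1,0,0,0,0.45],[0.01,-0.02,-0.2,0,0,0,0.45],[0.01,-0.02,-0.3,0,0,0,0.45],[0.01,-0.02,-0.35,0,0,0,0.45],[0.01,-0.02,-0.35,0,0,0,0.45],[0.01,-0.02,-0.35,0,0,0,0.45]]]'
python3 -c "
from h import *
s=read_state();print(s['time'],s['ee_pos'],s['torque'])"
```

```text
time: 4.05
ee_pos: [0.5117, -0.1893, 0.0942]
eef_rot: [0.021, 0.707, -0.021, 0.707]
ft_force: [-0.2, 0.1, -0.2]
width: 0.0481
4.05 [ 0.51166804 -0.18934442  0.0942273 ] [ 0.03019223 -0.00600445  0.00553002]
```

```bash
python3 -m inch '[[[0,0.02,-0.03,0,0,0,0.45],[0,0.02,-0.03,0,0,0,0.7],[0,0.02,-0.03,0,0,0,1],[0,0.02,-0.03,0,0,0,1],[0,0.02,-0.03,0,0,0,1],[0,0.02,-0.03,0,0,0,1],[0,0.02,-0.03,0,0,0,1]]]' 40
python3 -c "
from h import *
s=read_state();print(s['time'],s['ee_pos'],s['torque'],s['ft_force'])"
```

```text
time: 4.75
ee_pos: [0.5115, -0.1869, 0.0904]
eef_rot: [0.021, 0.707, -0.02, 0.707]
ft_force: [-0.5, -0.0, -0.5]
width: 0.0076
4.75 [ 0.51152793 -0.18685028  0.09041434] [ 0.0021651  -0.00195204  0.04529065] [-0.45064841 -0.00171047 -0.47369371]
```

Run:
```python
from h import *
crop(camera('top'),'pics/t4.png',310,160,130,100,6)
crop(camera('side'),'pics/s4.png',240,200,150,130,4)
s=read_state();print(s['time'],s['width'],s['torque'])
```

```text
4.85 0.002798530323184561 [ 0.01027358 -0.01559169  0.03943769]
```

View pics/s4.png

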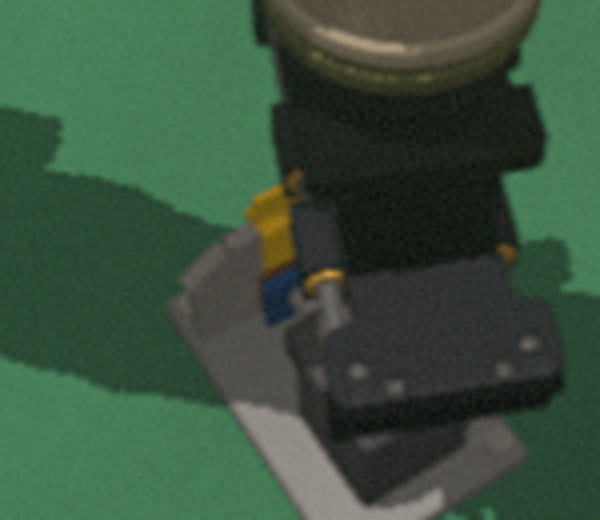

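View pics/t4.png

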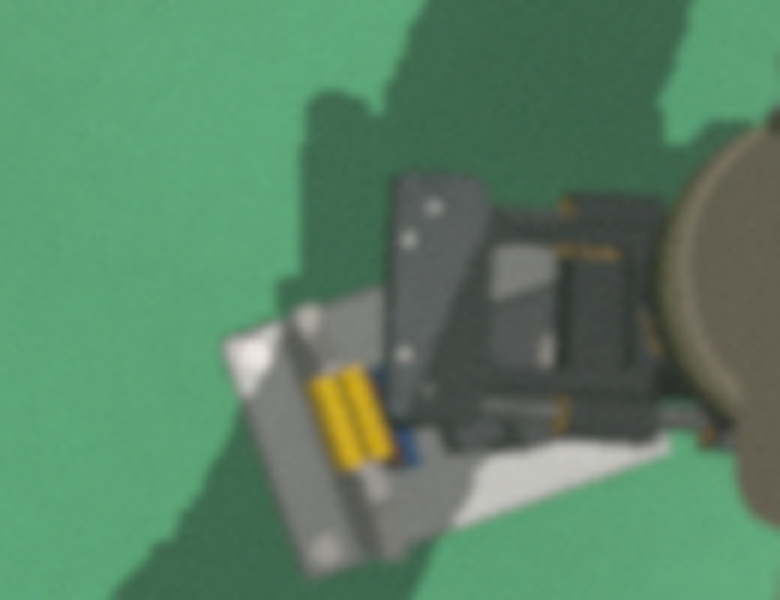

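Run:
```python
from h import *
s=read_state();P=s['ee_pos'];M=R.from_quat(s['eef_rot']).as_matrix()
print('w',s['width'],M.round(3),P)
for n,x0,y0,f in(('top',310,160,6),('side',240,200,4)):
    im=cv2.imread('pics/t4.png' if n=='top' else 'pics/s4.png')
    for a in(0,.019,.07,.12):
        for b in(-.095,0,.095):
            q=(proj(n,[P-M[:,0]*a+M[:,1]*b])[0]-[x0,y0])*f
            cv2.circle(im,tuple(int(v) for v in q),4,(0,0,255) if b<0 else (0,255,255) if b>0 else (255,0,255),-1)
            cv2.putText(im,f'{int(a*1000)}',tuple(int(v) for v in q+4),0,.5,(255,255,255),1)
    for p in [[.5103+.026,-.1885,.118],[.5103-.026,-.1855,.118]]:
        q=(proj(n,[p])[0]-[x0,y0])*f; cv2.circle(im,tuple(int(v) for v in q),5,(255,255,0),2)
    cv2.imwrite(f'pics/ann_{n}.png',im)
```

```text
w 0.002798530323184561 [[-0.     0.058  0.998]
 [ 0.     0.998 -0.058]
 [-1.     0.    -0.   ]] [ 0.51150849 -0.186847    0.09037875]
```

View pics/ann_side.png

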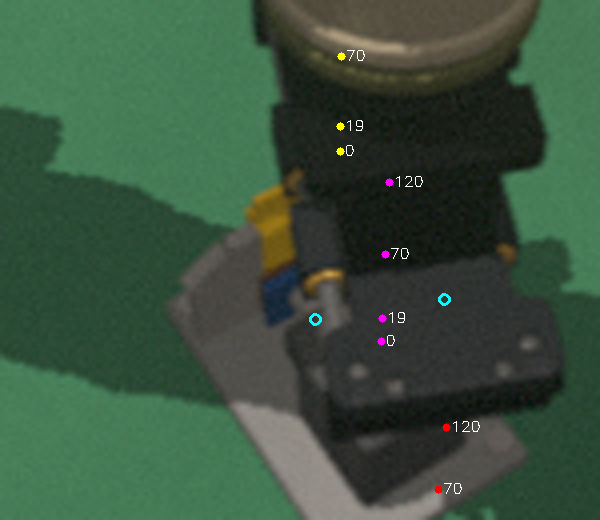

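View pics/ann_top.png

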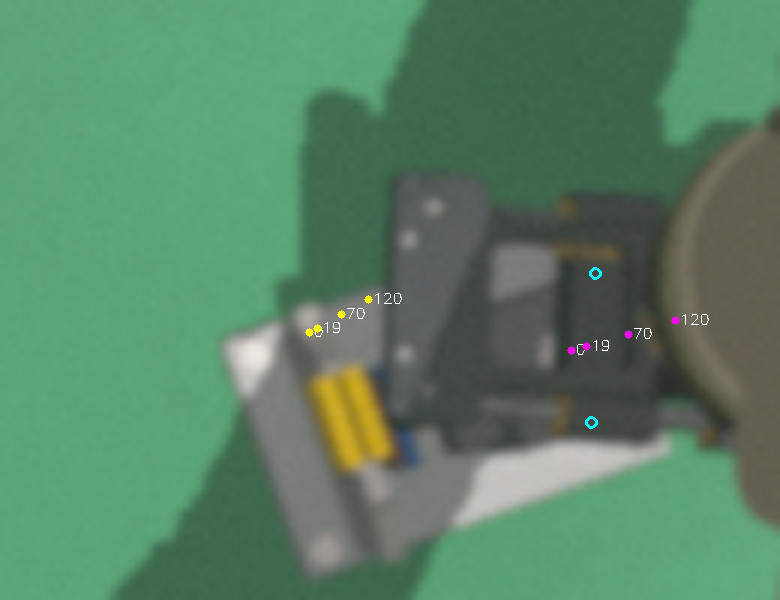

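Run:
```python
from h import *
t=camera('top');s_=camera('side')
g=lambda im:(255*(im/255.)**.45).astype(np.uint8)
crop(g(t),'pics/t5.png',360,175,80,60,10)
crop(g(s_),'pics/s5.png',270,200,120,90,6.6)
s=read_state();print(s['time'],s['width'],s['torque'],s['ft_force'])
```

```text
4.95 0.001124821945995534 [-0.02953531 -0.03483518 -0.00506829] [-0.07747116 -0.11782008  0.54668733]
```

View pics/s5.png

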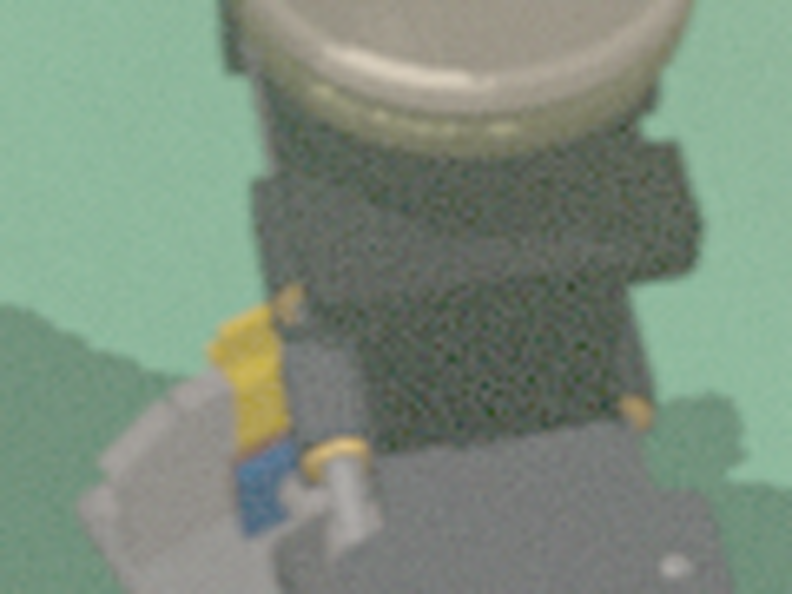

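View pics/t5.png

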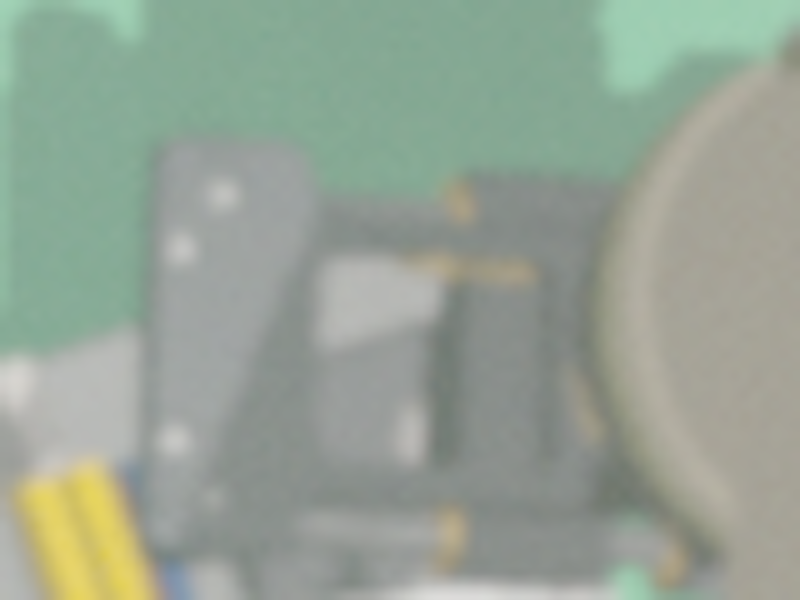

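```bash
python3 -m inch '[[[0,0,0,0,0,-0.014,1],[0,0,0,0,0,-0.014,1]]]'
python3 - <<'E'
from h import *
s=read_state();print(s['time'],s['width'],s['torque'],s['ft_force'],s['ee_pos'])
E
```

```text
time: 5.15
ee_pos: [0.5115, -0.1868, 0.0904]
eef_rot: [0.052, 0.705, -0.052, 0.705]
ft_force: [-0.1, -0.7, -0.1]
width: 0.0006
5.15 0.0006283919235847141 [0.01094748 0.01401055 0.00660741] [-0.13958293 -0.67285342 -0.05714262] [ 0.5114954  -0.18683863  0.09036034]
```

```bash
python3 -m inch '[[[0,0,0.3,0,0,0.014,1],[0,0,0.6,0,0,0.014,1],[0,0,0.9,0,0,0.014,1],[0,0,0.9,0,0,0.014,1]]]'
python3 - <<'E'
from h import *
s=read_state();print(s['time'],s['width'],s['ee_pos'])
P=s['ee_pos'];print(proj('top',[P]),proj('side',[P]))
g=lambda im:(255*(im/255.)**.5).astype(np.uint8)
crop(g(camera('top')),'pics/t6.png',340,150,130,100,6)
crop(g(camera('side')),'pics/s6.png',260,140,130,190,3.1)
E
```

```text
time: 5.55
ee_pos: [0.5138, -0.1878, 0.2031]
eef_rot: [0.02, 0.704, -0.02, 0.709]
ft_force: [0.3, 0.3, -0.7]
width: 0.0004
5.55 0.00041886448066527973 [ 0.5137992  -0.18782313  0.20311519]
[[421.87763559 212.54574248]] [[338.84646308 248.66991873]]
```

View pics/s6.png

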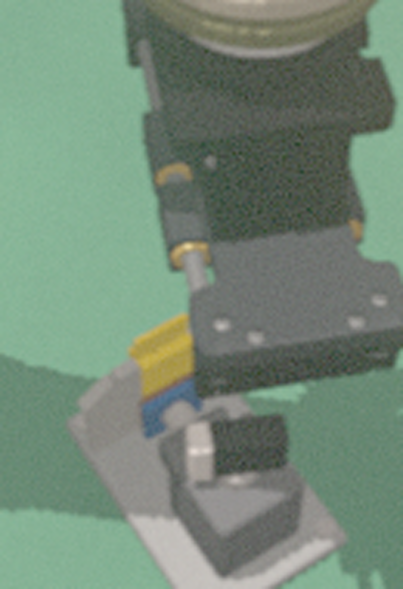

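View pics/t6.png

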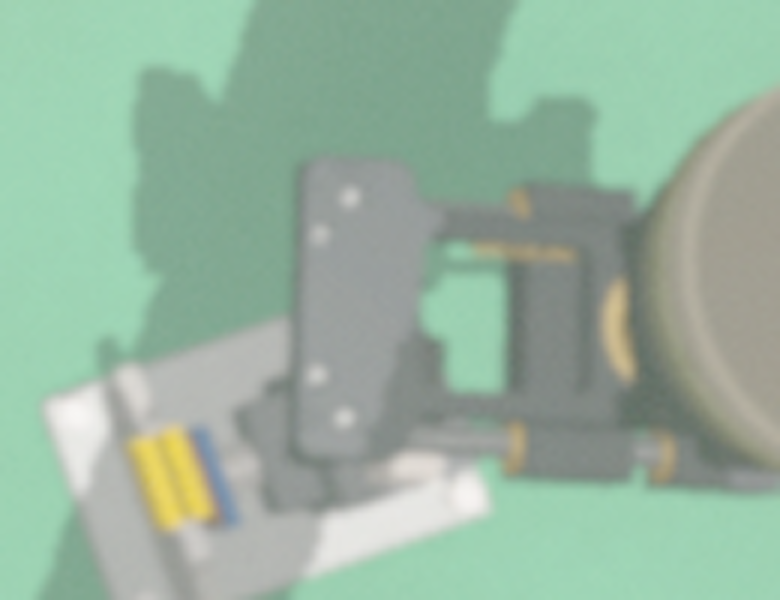

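The jaws shut to 0 mm without holding anything: there was no torque when I twisted, and the bar looks unmoved. I can't see the fingers behind the gripper body, so I'll turn the tool 90° above the unit and look.

```bash
python3 -m inch '[[[0,0,0.2,0,0,-0.25,1],[0,0,0.2,0,0,-0.25,1],[0,0,0.2,0,0,-0.25,1],[0,0,0.2,0,0,-0.25,1],[0,0,0.2,0,0,-0.25,1],[0,0,0.2,0,0,-0.25,0.6],[0,0,0.2,0,0,-0.25,0.6],[0,0,0.2,0,0,-0.25,0.6],[0,0,0.2,0,0,-0.25,0.6],[0,0,0.2,0,0,-0.25,0.6]]]'
python3 - <<'E'
from h import *
s=read_state();print(s['time'],s['width'],s['ee_pos'])
P=s['ee_pos'];print(proj('top',[P]),proj('side',[P]))
g=lambda im:(255*(im/255.)**.5).astype(np.uint8)
crop(g(camera('top')),'pics/t7.png',340,130,130,100,6)
crop(g(camera('side')),'pics/s7.png',220,120,200,200,3)
E
```

```text
time: 6.65
ee_pos: [0.5108, -0.1866, 0.2209]
eef_rot: [0.498, 0.503, -0.499, 0.501]
ft_force: [-0.4, 0.5, -0.5]
width: 0.0307
6.65 0.03073937462549591 [ 0.5108308  -0.18660265  0.22090464]
[[424.30728389 213.26952762]] [[336.93706422 241.55780227]]
```

View pics/s7.png

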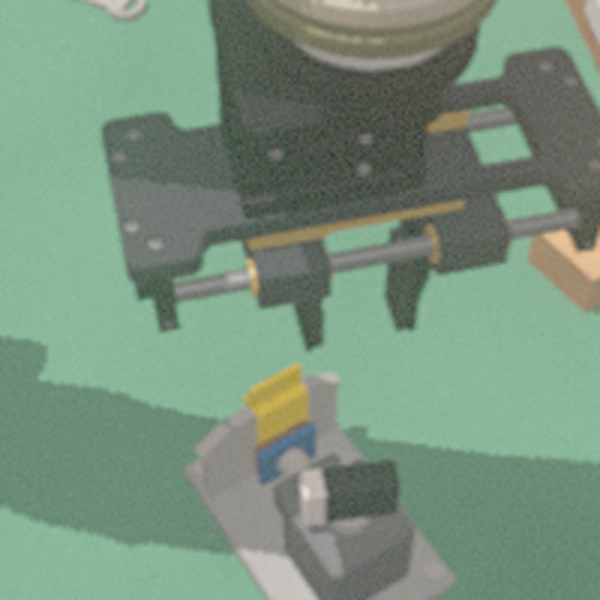

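View pics/t7.png

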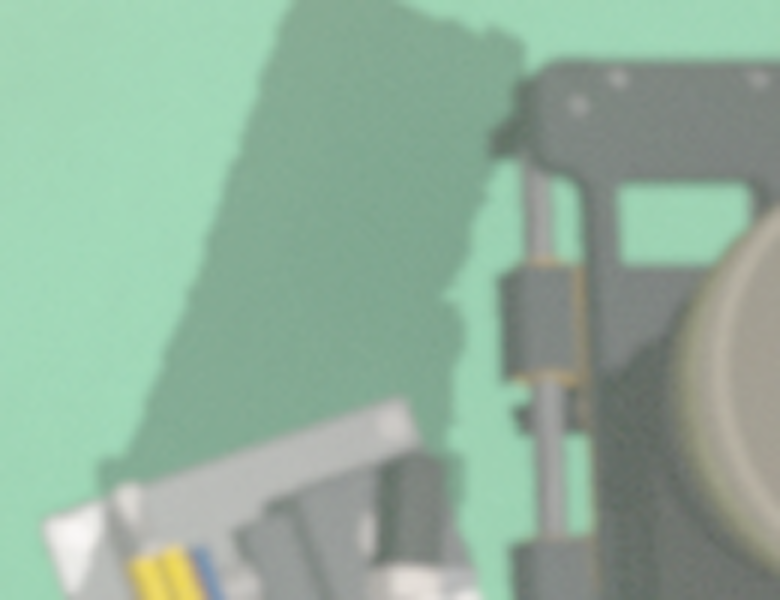

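Run:
```python
from h import *
s=read_state();M=R.from_quat(s['eef_rot']).as_matrix();P=s['ee_pos'];print(M.round(3))
for u,v in[(313,348),(306,346),(322,347),(392,328),(413,328),(402,329)]:
    for yy in(-.1866,-.196):
        o,d=ray('side',220+(u+.5)/3-.5,120+(v+.5)/3-.5); print((u,v),yy,(o+d*(yy-o[1])/d[1]).round(4))
# top: finger piece
for u,v in[(517,428),(517,405)]:
    o,d=ray('top',340+(u+.5)/6-.5,130+(v+.5)/6-.5); print('top',[(o+d*(z-o[2])/d[2]).round(4) for z in(.221,.24,.26)])
t=cv2.imread('pics/t7.png');cv2.imwrite('pics/t7b.png',cv2.resize(t[340:600,440:700],None,fx=2.2,fy=2.2))
S=cv2.imread('pics/s7.png');cv2.imwrite('pics/s7b.png',cv2.resize(S[200:380,220:460],None,fx=3,fy=3))
```

```text
[[-0.002  1.     0.011]
 [ 0.     0.011 -1.   ]
 [-1.    -0.002 -0.   ]]
(313, 348) -0.1866 [ 0.4922 -0.1866  0.2421]
(313, 348) -0.196 [ 0.4899 -0.196   0.2564]
(306, 346) -0.1866 [ 0.4889 -0.1866  0.2448]
(306, 346) -0.196 [ 0.4867 -0.196   0.259 ]
(322, 347) -0.1866 [ 0.4963 -0.1866  0.2414]
(322, 347) -0.196 [ 0.494  -0.196   0.2558]
(392, 328) -0.1866 [ 0.5291 -0.1866  0.2455]
(392, 328) -0.196 [ 0.5257 -0.196   0.2598]
(413, 328) -0.1866 [ 0.5392 -0.1866  0.2422]
(413, 328) -0.196 [ 0.5356 -0.196   0.2565]
(402, 329) -0.1866 [ 0.5339 -0.1866  0.2431]
(402, 329) -0.196 [ 0.5304 -0.196   0.2574]
top [array([ 0.5335, -0.19  ,  0.221 ]), array([ 0.5311, -0.1838,  0.24  ]), array([ 0.5286, -0.1772,  0.26  ])]
top [array([ 0.5406, -0.1903,  0.221 ]), array([ 0.538 , -0.1841,  0.24  ]), array([ 0.5352, -0.1775,  0.26  ])]
```

View pics/t7b.png

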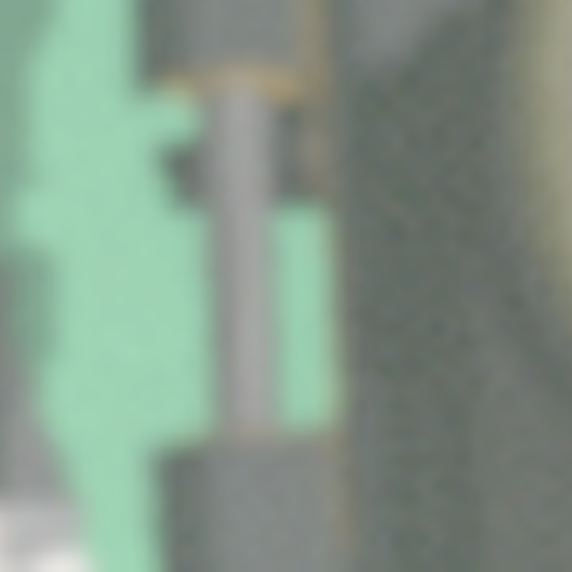

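View pics/s7b.png

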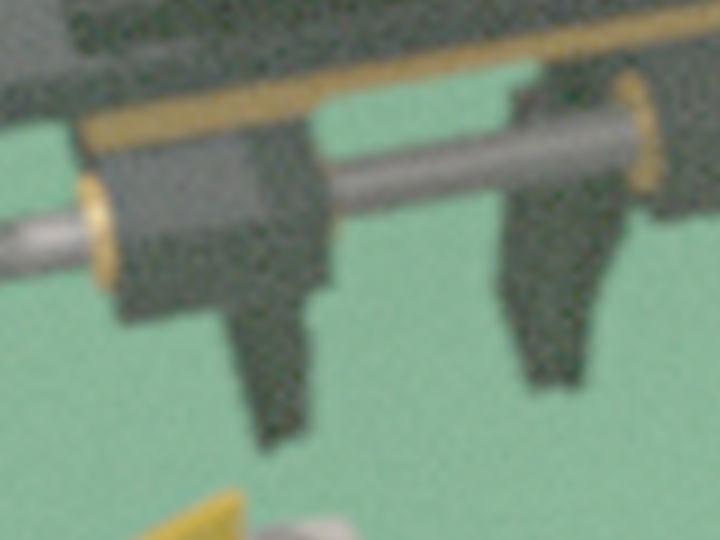

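Both views put the fingertips about 36 mm above the reported TCP: at z≈0.257 against a reported 0.221. So the first grasp closed just above the bar. I'll turn back and descend about 36 mm lower, in small steps, watching the force.

```bash
python3 -m inch '[[[0,0,0,0,0,0.239,0.45],[0,0,0,0,0,0.239,0.45],[0,0,0,0,0,0.239,0.45],[0,0,0,0,0,0.239,0.45],[0,0,0,0,0,0.239,0.45],[0,0,0,0,0,0.239,0.45],[0,0,0,0,0,0.239,0.45],[0,0,0,0,0,0.239,0.45],[0,0,0,0,0,0.239,0.45],[0,0,0,0,0,0.239,0.45]]]'
python3 -m inch '[[[0,0,-0.4,0,0,0.01,0.45],[0,0,-0.8,0,0,0,0.45],[0,0,-0.95,0,0,0,0.45],[0,0,-0.95,0,0,0,0.45],[0,0,-0.95,0,0,0,0.45]]]'
python3 - <<'E'
from h import *
s=read_state();print(s['time'],s['ee_pos'],s['ft_force'],np.round(s['joint_positions'],2)); y=R.from_quat(s['eef_rot']).as_matrix()[:,1];print(np.degrees(np.arctan2(y[1],y[0])))
E
```

```text
time: 7.75
ee_pos: [0.511, -0.1867, 0.2214]
eef_rot: [0.016, 0.707, -0.016, 0.706]
ft_force: [-0.5, 0.1, -0.3]
width: 0.048
time: 8.25
ee_pos: [0.5115, -0.187, 0.1087]
eef_rot: [0.019, 0.707, -0.019, 0.707]
ft_force: [0.2, 0.0, 0.3]
width: 0.048
8.25 [ 0.5115037  -0.18702089  0.10869043] [0.20483683 0.04905747 0.27325295] [-0.3   0.24  0.65  1.8  -0.15  1.15  1.92]
86.85255419424355
```

```bash
python3 -m inch '[[[-0.01,0,-0.06,0,0,0,0.45],[-0.01,0,-0.12,0,0,0,0.45],[-0.01,0,-0.18,0,0,0,0.45],[-0.01,0,-0.22,0,0,0,0.45]]]'
```

```text
time: 8.65
ee_pos: [0.5102, -0.1867, 0.0814]
eef_rot: [0.02, 0.707, -0.02, 0.707]
ft_force: [-0.2, 1.5, -0.4]
width: 0.0484
```

```bash
python3 -m inch '[[[0,0,-0.05,0,0,0,0.45],[0,0,-0.1,0,0,0,0.45],[0,0,-0.15,0,0,0,0.45],[0,0,-0.18,0,0,0,0.45],[0,0,-0.18,0,0,0,0.45]]]'
```

```text
time: 9.15
ee_pos: [0.51, -0.1868, 0.0598]
eef_rot: [0.021, 0.707, -0.02, 0.706]
ft_force: [-0.1, 0.2, 0.3]
width: 0.0477
```

Tips should be at about z=0.096, so I'll close.

```bash
python3 -m inch '[[[0,0,-0.02,0,0,0,1],[0,0,-0.02,0,0,0,1],[0,0,-0.02,0,0,0,1],[0,0,-0.02,0,0,0,1],[0,0,-0.02,0,0,0,1],[0,0,-0.02,0,0,0,1],[0,0,-0.02,0,0,0,1]]]' 40
python3 - <<'E'
from h import *
s=read_state();print(s['time'],s['ee_pos'],s['ft_force'],s['torque'])
E
```

```text
time: 9.85
ee_pos: [0.5103, -0.1883, 0.0582]
eef_rot: [0.02, 0.707, -0.021, 0.707]
ft_force: [0.7, -5.1, -1.4]
width: 0.0177
9.85 [ 0.51032212 -0.18829446  0.05819106] [ 0.65052061 -5.08412492 -1.42600594] [-1.0579328  -0.16709572 -0.04616223]
```

```bash
python3 -m inch '[[[0,-0.012,0,0,0,-0.015,1],[0,-0.012,0,0,0,-0.033,1],[0,-0.012,0,0,0,-0.05,1],[0,-0.012,0,0,0,-0.067,1],[0,-0.012,0,0,0,-0.085,1]]]'
python3 - <<'E'
from h import *
s=read_state();print(s['time'],s['ee_pos'],s['ft_force'],s['torque']);y=R.from_quat(s['eef_rot']).as_matrix()[:,1];print(np.degrees(np.arctan2(y[1],y[0])))
E
```

```text
time: 10.35
ee_pos: [0.5106, -0.1875, 0.0582]
eef_rot: [0.208, 0.676, -0.207, 0.676]
ft_force: [1.1, 1.8, 0.4]
width: 0.0174
10.35 [ 0.51061995 -0.18754143  0.05815694] [1.11709255 1.84548598 0.40786322] [ 0.52545252 -0.17506289  0.11156312]
55.86471229029029
```

```bash
python3 -m inch '[[[0,0,0,0,0,-0.017,1],[0,0,0,0,0,-0.034,1],[0,0,0,0,0,-0.051,1],[0,0,0,0,0,-0.068,1],[0,0,0,0,0,-0.084,1],[0,0,0,0,0,-0.084,1],[0,0,0,0,0,-0.084,1]]]'
python3 - <<'E'
from h import *
s=read_state();print(s['time'],s['ee_pos'],s['ft_force'],s['torque']);y=R.from_quat(s['eef_rot']).as_matrix()[:,1];print(np.degrees(np.arctan2(y[1],y[0])))
E
```

```text
time: 11.05
ee_pos: [0.5113, -0.187, 0.0582]
eef_rot: [0.375, 0.6, -0.374, 0.6]
ft_force: [2.5, 5.1, 0.9]
width: 0.0179
11.05 [ 0.51128655 -0.18697306  0.05820675] [2.51497279 5.11975781 0.93606273] [ 1.04994083 -0.77482999 -0.09604853]
26.081595032595953
```

Turned to 26.1°, which puts the screw at about 1.44. Next: release in place, rise, and check.

```bash
python3 -m inch '[[[0,0,0,0,0,0,0.5],[0,0,0,0,0,0,0.5],[0,0,0,0,0,0,0.5],[0,0,0,0,0,0,0.5],[0,0,0,0,0,0,0.5]]]'
python3 -m inch '[[[0,0,0.2,0,0,0,0.5],[0,0,0.4,0,0,0,0.5],[0,0,0.7,0,0,0,0.5],[0,0,1,0,0,0,0.5],[0,0,1,0,0,0,0.5]]]'
python3 -m inch '[[[0,0.4,0.2,0,0,0,0.5],[0,0.8,0.4,0,0,0,0.5],[0,1,0.5,0,0,0,0.5]]]'
python3 -m inch '[[[0,0.4,0,0,0,0,0.5],[0,0.8,0,0,0,0,0.5],[0,1,0,0,0,0,0.5],[0,1,0,0,0,0,0.5]]]'
python3 - <<'E'
from h import *
t=camera('top');s=camera('side')
cv2.imwrite('pics/top8.png',t[:,:,::-1]);cv2.imwrite('pics/side8.png',s[:,:,::-1])
crop(t,'pics/t8.png',335,185,100,75,8)
crop(s,'pics/s8.png',275,235,110,110,5)
E
```

```text
time: 11.55
ee_pos: [0.5101, -0.1885, 0.0579]
eef_rot: [0.376, 0.599, -0.376, 0.599]
ft_force: [-0.2, 0.7, -1.1]
width: 0.0421
time: 12.05
ee_pos: [0.5125, -0.1894, 0.1824]
eef_rot: [0.377, 0.597, -0.375, 0.601]
ft_force: [-1.0, -0.5, -0.4]
width: 0.0439
time: 12.35
ee_pos: [0.5103, -0.0655, 0.2388]
eef_rot: [0.375, 0.599, -0.375, 0.6]
ft_force: [1.2, -0.7, -0.2]
width: 0.0436
time: 12.75
ee_pos: [0.5098, 0.0561, 0.2371]
eef_rot: [0.373, 0.601, -0.374, 0.6]
ft_force: [-0.0, -0.3, -0.1]
width: 0.0435
```

View pics/t8.png

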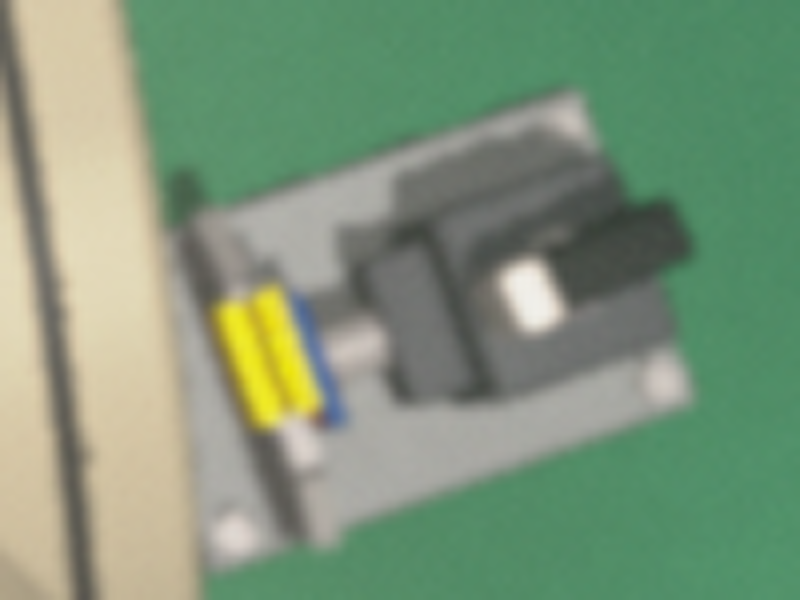

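View pics/s8.png

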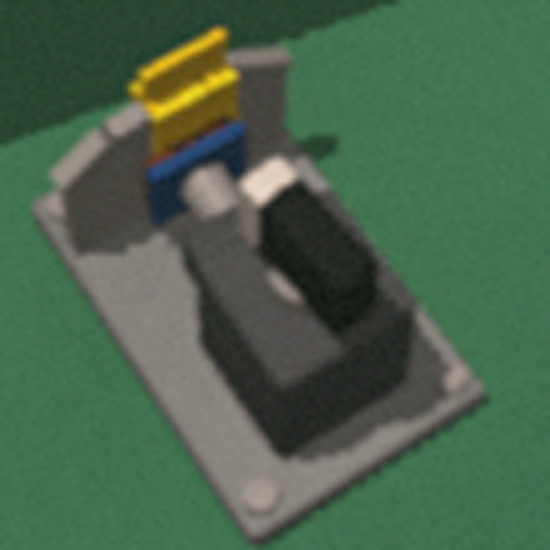

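The white end now points at the disc, the gauge is still in place, and the pad is against it. I'll measure the bar angle next.

Run:
```python
from h import *
T=lambda u,v,z=.118:onz('top',335+(u+.5)/8-.5,185+(v+.5)/8-.5,z)
S=lambda u,v,z=.118:onz('side',275+(u+.5)/5-.5,235+(v+.5)/5-.5,z)
def scr(d,yaw): return (np.pi+yaw-np.arctan2(d[1],d[0]))%(2*np.pi)
for n,a,b in(('top axis',T(515,298),T(682,229)),('top lower edge',T(535,333),T(692,250)),('top upper',T(545,256),T(668,203)),('side right edge',S(290,158),S(375,262)),('side left',S(245,187),S(343,293))):
    d=(a-b);print(n,a.round(4),b.round(4),np.linalg.norm(d).round(4),[scr(d,y).round(3) for y in(.325,.338)])
i=cv2.imread('pics/top8.png')[:,:,::-1]; crop(i,'pics/spare8.png',190,140,90,75,6)
i=cv2.imread('pics/top0.png')[:,:,::-1]; crop(i,'pics/spare0.png',190,140,90,75,6)
i=cv2.imread('pics/side8.png')[:,:,::-1]; crop(i,'pics/spareS8.png',290,90,90,100,5)
```

```text
top axis [ 0.502  -0.1658  0.118 ] [ 0.5205 -0.2103  0.118 ] 0.0482 [np.float64(1.503), np.float64(1.516)]
top lower edge [ 0.493  -0.1708  0.118 ] [ 0.515  -0.2128  0.118 ] 0.0474 [np.float64(1.413), np.float64(1.426)]
top upper [ 0.5131 -0.174   0.118 ] [ 0.5273 -0.2069  0.118 ] 0.0358 [np.float64(1.488), np.float64(1.501)]
side right edge [ 0.5115 -0.1663  0.118 ] [ 0.5282 -0.2087  0.118 ] 0.0456 [np.float64(1.519), np.float64(1.532)]
side left [ 0.4948 -0.1733  0.118 ] [ 0.5157 -0.2167  0.118 ] 0.0482 [np.float64(1.447), np.float64(1.46)]
```

View pics/spareS8.png

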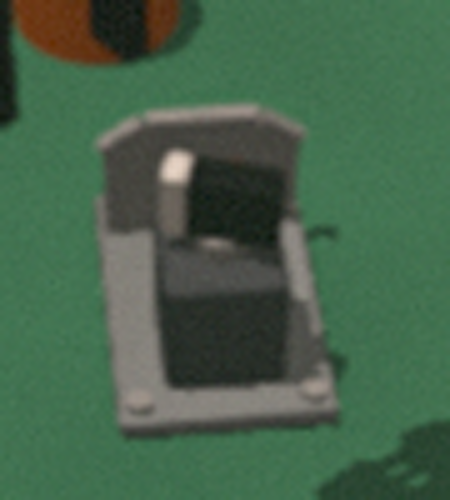

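The five edge readings give 1.41 to 1.53 rad, averaging about 1.48, which is inside the band. The spare's bar still lies nearly along its x and the arm never went near it. Handing in.

```bash
python3 -c "
from bench import *
print(read_state()['time']); print(close_job())"
```

```text
12.85
the job is handed in; nothing more can be done
None
```

I turned the gauged unit's screw clockwise from about 0.38 to about 1.45 rad, released it and moved the arm clear. I handed the job in at 12.85 s.

- **Screw angle:** After release, the bar's edges in the two views read 1.41 to 1.53 rad, and the gripper's own turn gave about 1.44. All of these are inside the 1.2 to 1.75 band.
- **Gauge and spare:** The gauge still hangs over the disc with the blue pad against it. The spare unit's screw was not touched.
- **Not confirmed directly:** I set the drag by screw angle only. I did not measure the nip force on the gauge.
- **What disagreed:** My first grasp closed on nothing. The cameras showed the fingertips about 36 mm above the reported tool position. I corrected for this and the second grasp held, with the jaws stopping at 17.7 mm on the 18 mm bar.

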